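# Half-open the raking-light shutter for a sherd photograph

### The job

Switch on the raking-light lamp for the sherd photograph: press the red button on its switch box fully down and let it come back up. Then slide the lamp's spring-loaded shutter by its blue tab to half open, the tab standing level with the orange middle line, never letting the shutter go fully open, and finish while still holding it there. Do not shift the sherd lying on the grey stage in front of the lamp or the tape roll.

Things in the scene. Friction and masses are not known exactly. Their poses are not given: they have to be found in the camera images.
- lamp: Fixed raking-light lamp: white housing 86 (x) x 190 (y) mm, flat top 75 mm above the table; a grey stage 12 mm thick reaches 145 mm out in front (own -x, towards the robot) and carries the sherd. Origin on the table under the housing's middle, own z up, own +y to the left seen from the robot, yaw up to 0.35 either way. A black shutter plate slides along own y over the lit window in its front face.
- shutter: The sliding shutter: black plate with a blue upright tab, 24 (lamp x) x 16 (lamp y, the slide direction) x 46 mm high, 79 to 125 mm above the table over the housing's front edge; nothing stands beside it, so pinch it from above across its 16 mm or push its -y side. Axes parallel to the lamp's; origin on the table line, at (0, -35) mm in the lamp's x, y when shut, (0, 0) half open.
- tab_grip (a point): Point in the middle of the blue tab, 107 mm above the table (18 mm below its top), moves with the shutter.
- half_mark (a point): Where tab_grip is when the shutter is exactly half open, 107 mm above the table; fixed to the lamp. On the housing top, just behind the tab's path, a long orange line marks it; short black lines 35 mm to either side mark shut (-y) and fully open (+y).
- shutter_slide (a joint): Opening of the shutter, m: 0 shut (start), 0.035 half open, 0.070 fully open (end stop). Opens along the lamp's own +y. The spring always pulls it shut, with 3 N when shut, 8.3 N at half and 13.5 N fully open; let go, it slides shut at once.
- switch_box: Grey switch box of the lamp, fixed to the table, 85 (x) x 70 (y) x 30 mm high, with the red button in a black collar on the middle of its top; origin in the middle of its underside. It stands to the left or right of the lamp, the tape roll on the other side.
- start_top (a point): Middle of the upper face of the red push button (round, 32 mm across), 54 mm above the table when up; it goes down with the button.
- start (a joint): Travel of the red button, m: 0 up, 0.008 fully down; straight down, 5 N press it fully down, and it springs back up.
- sherd: Loose brown pottery sherd, 66 x 64 x 18 mm, on the lamp's stage about 100 mm in front of the lamp's origin; origin in the middle of its underside. To be left alone.
- tape_roll: Loose brown roll of tape lying flat, 96 mm across, 25 mm high; origin in the middle of its underside. To be left alone.
Things that resemble listed ones, but are neither listed nor needed, are in the scene too. What is shaped like the switch_box but purple is not meant.

How it is judged (in metres and radians):
On the way, in this order (a step that is already met when the one before it is completed fails the run):
1. the red button is pressed fully down (value of joint start above 0.0068 m), for 0.05 s.
2. the red button is let up again, the shutter still shut (value of joint start below 0.0015 m and value of joint shutter_slide below 0.006 m), for 0.1 s.
3. the shutter is held half open by its tab (value of joint shutter_slide between 0.029 and 0.041 m and contact force between the fingers and shutter above 2 N), for 0.5 s.
At the end, for the whole second after the job is handed in: The shutter stands still at 35 mm of its 70 mm travel, within 6 mm, held there by the robot's fingers on the blue tab (contact force over 2 N), and the red button is up (all of step 3 and velocity of joint shutter_slide between -0.01 and 0.01 m/s and value of joint start below 0.0015 m); the arm keeps its last pose, push and grip.
It fails at once if the shutter goes fully open (over 64 of 70 mm) (value of joint shutter_slide above 0.064 m).
It fails at once if the sherd is shifted by more than 12 mm (distance of sherd from where it was at the start of the episode above 0.012 m).
It fails at once if the tape roll is shifted by more than 20 mm (distance of tape_roll from where it was at the start of the episode above 0.02 m).
It also fails if it takes over 48 s, if anything falls off the work surface, if the arm or the gripper's body presses on something with over 40 N, if the wrist force passes 120 N, or if a joint passes its speed limit or range.

### The arm

A 7-joint arm with a two-finger parallel gripper is mounted at the origin on the work surface; the furniture and walls round the work are solid. World frame = base frame: x ahead of the robot, y to its left, z up, the work surface at z = 0. Lengths are in mm, angles in rad, forces in N, time in s.
With the tool pointing down it reaches from about 400 to 900 mm from the base axis. Payload 5.5 kg.
Tool frame: the origin (TCP) lies on the front face of the gripper's body, between the roots of the fingers; the fingertips stand 66 mm ahead of it and the grasp point (between the pads) lies 47 mm ahead of it; z points along the fingers, y is the direction in which the jaws open and shut (so a half turn about z gives the same grasp; the last joint's range is limited). The gripper opens to 92 mm and grips with 3 to 60 N. Pads are 19 mm wide; open, the fingers measure 130 mm over their backs; the gripper's body (75 mm by 190 mm) begins 47 mm behind the grasp point.
Start: joints at [-1.083, 0.501, -0.427, 1.55, 0.221, 1.138, -0.21], TCP at [144.856, 633.652, 292.229] pointing down, gripper open.
Joint ranges: [-2.88, 2.88], [-0.31, 2.03], [-1.54, 1.56], [0.2, 2.42], [-1.41, 4.55], [0.19, 2.02], [-2.57, 2.57]. Speed limits (rad/s): [2.57, 2.57, 3.14, 3.14, 3.14, 3.14, 3.14].

### API

Orientations are given as a unit quaternion [x, y, z, w].
In Python, from rig import robot gives the robot as it stands.
- The arm moves only by the tool apply_moves, never from a script. Its argument "motion" is a list that holds one entry, the list of rows, each a list of 5 numbers: the opening, from 0 (shut) to 1 (fully open), then the shift along the world's x, y, z in cm, then the turn about the world's z in degrees. In form: [[[grip, dx, dy, dz, turn], ...]]. A call has 1 to 8 rows; each row is the pose to reach, as a shift and turn from the pose commanded when the call began; what a row does not reach only later rows make up. A row lasts 1/10 s, in which the tool goes at most 50 mm and 8.59 degrees, less where a joint would pass 70% of its speed; a pose out of reach is approached as far as the arm can. A call with a gripper value outside its range is refused whole. The fingers move at their own pace and stop on an object; "squeeze" is the grip in N (left out, the last holds). Time passes only in rows, so rows that repeat a pose let the fingers close. It gives the time, the measured TCP pose, the force and the opening at its end, in the units of the state.
- robot.observe(): the state, without advancing time (a new reading comes with each control period).
- robot.camera(name): name is "side" or "top"; returns a dict with "img" (420x560x3 uint8, blue, green, red), "range_z" (420x560 float32, mm along the optical axis (not along the pixel's ray), 0 where there is no reading), "fx", "fy", "cx", "cy" (pixels), "xyz" and "attitude" of the camera in the world. Camera axes: x right, y up, looking along -z (the intrinsics and any distortion apply to the point x, -y, -z); pixel columns grow to the right and rows downward; lengths in mm; the calibration is good to about 2 mm. A picture is of the moment at which its call begins.
- robot.hand_in(): hands the job in, once; it reports no verdict.
The state is a dict: "t": time; "joints": joint angles; "qd": joint speeds; "effort": joint torques, N m; "eef_pos": TCP position; "orientation": TCP orientation; "ft_force": force on the tool from outside, world axes, zero at the start; "ft_torque": the same for the moment, N m; "finger_gap": finger opening in mm.
Only numpy, scipy, OpenCV 4.12 (cv2) and the standard library are available. Lean on these libraries where they do the work, as an engineer would, in place of code of your own. Each camera call takes 0.05 s, during which the arm holds its last target.

## Working session

There is one attempt and no reset: what is moved stays moved. The work goes in short steps, Python scripts to look and compute and a tool call to move; the robot and the scene stay as the last step left them, time stands still between calls to the robot, and variables do not carry over. Pictures are saved under pics/ and viewed, and the job is handed in when it is done.

Besides the shell and the picture viewer there is one more tool, called after "Emit:" by a JSON object that holds its "api" and its "payload", one argument or row to a line. apply_moves: Moves the arm, as the interface text tells. Its arguments: {"type":"object","properties":{"motion":{"type":"array","items":{"type":"array","items":{"type":"array","items":{"type":"number"}}}},"squeeze":{"type":"number"}},"required":["motion"]}

```bash
mkdir -p pics; ls
cat > h.py <<'E'
import numpy as np, cv2
from rig import robot
from scipy.spatial.transform import Rotation as R
def pts(c):
    z=c['range_z'].astype(float); v,u=np.mgrid[:z.shape[0],:z.shape[1]]
    P=np.stack([(u-c['cx'])/c['fx']*z,-(v-c['cy'])/c['fy']*z,-z],-1)
    W=P@R.from_quat(c['attitude']).as_matrix().T+np.array(c['xyz'])
    W[z==0]=np.nan
    return W
def ray(c,u,v,h):
    d=R.from_quat(c['attitude']).apply([(u-c['cx'])/c['fx'],-(v-c['cy'])/c['fy'],-1]); o=np.array(c['xyz'])
    return o+d*(h-o[2])/d[2]
E
python3 - <<'E'
from h import *
import pickle
for n in('top','side'):
    c=robot.camera(n); cv2.imwrite(f'pics/{n}0.png',c['img']); pickle.dump(c,open(n+'0.pkl','wb'))
    print(n,{k:v for k,v in c.items() if k not in('img','range_z')})
print(robot.observe())
E
```

```text
pics
top {'fx': 505.5800453598781, 'fy': 505.5800453598781, 'cx': 281.94790376800444, 'cy': 215.11911433160932, 'xyz': array([ 428.16052832,    2.6088388 , 1383.5989474 ]), 'attitude': array([ 0.04984303, -0.05338169, -0.70091468,  0.70949607])}
side {'fx': 451.3984557985271, 'fy': 451.3984557985271, 'cx': 281.78753745450064, 'cy': 219.05935038244374, 'xyz': array([280.92240459, 827.26204154, 609.94036081]), 'attitude': array([-0.08278276,  0.49741662,  0.84788527, -0.16375071])}
{'t': 0.1, 'joints': array([-1.08275037,  0.50177222, -0.42680528,  1.55133448,  0.2207664 ,
        1.13831235, -0.21031488]), 'qd': array([ 0.00021913, -0.00229433, -0.001044  , -0.00093278,  0.00146204,
       -0.0002773 , -0.00096327]), 'effort': array([-1.12676239e-02, -5.67882657e+01, -5.83865315e+00, -2.79916459e+01,
       -6.91434229e-02,  2.40648247e-02,  2.34908430e-05]), 'eef_pos': array([144.84083087, 633.12440327, 291.27497023]), 'orientation': array([ 1.12178708e-01,  9.93687649e-01, -8.78342875e-04, -1.46104237e-04]), 'ft_force': array([ 0.62778504,  1.08089099, -0.816968  ]), 'ft_torque': array([0.01039467, 0.03659785, 0.05042272]), 'finger_gap': 91.54325264512696}
```

View pics/top0.png

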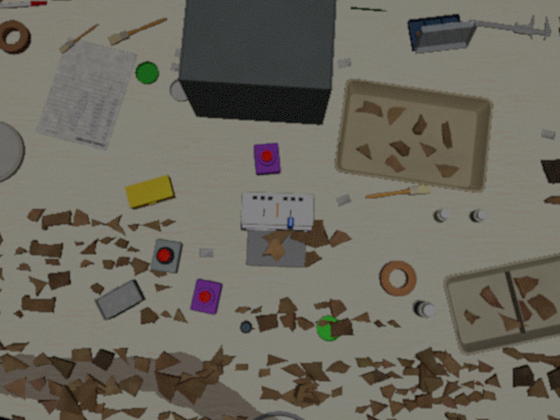

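View pics/side0.png

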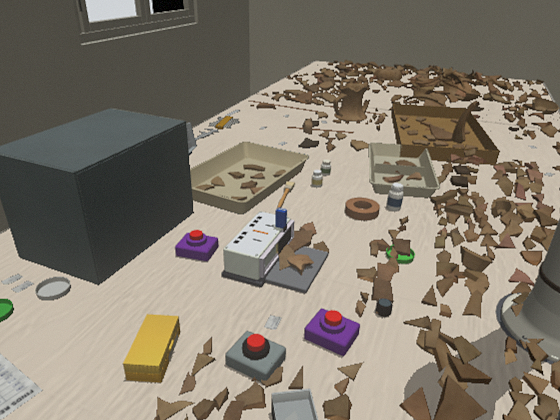

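Run:
```python
from h import *
import pickle
T=pickle.load(open('top0.pkl','rb'));S=pickle.load(open('side0.pkl','rb'))
def blobs(c,m,name):
    n,l,s,ce=cv2.connectedComponentsWithStats(m.astype(np.uint8))
    W=pts(c)
    for i in range(1,n):
        if s[i,4]>=12:
            w=W[l==i]; print(name,ce[i].round(1),s[i,4],'med',np.nanmedian(w,0).round(1),'zmax',np.nanpercentile(w[:,2],95).round(1))
for nm,c in(('top',T),('side',S)):
    h=cv2.cvtColor(c['img'],cv2.COLOR_BGR2HSV); H,Sa,V=h[...,0],h[...,1],h[...,2]
    blobs(c,((H<5)|(H>174))&(Sa>180)&(V>100),nm+' red')
    blobs(c,(H>100)&(H<125)&(Sa>120)&(V>50),nm+' blue')
    blobs(c,(H>5)&(H<18)&(Sa>140)&(V>140),nm+' orange')
W=pts(T)
# housing top
m=(abs(W[...,2]-75)<5)&(W[...,0]>450)&(W[...,0]<750)&(abs(W[...,1])<250)
n,l,s,ce=cv2.connectedComponentsWithStats(m.astype(np.uint8)); i=1+s[1:,4].argmax()
p=W[l==i]; print('housing',cv2.minAreaRect(p[:,:2].astype(np.float32)),np.median(p[:,2]))
for nm,c,(u,v) in(('t',T,(278,212)),('t',T,(165,256)),('s',S,(265,230)),('s',S,(256,345))):
    x0,y0=u-50,v-40
    cv2.imwrite(f'pics/crop_{nm}_{u}.png',cv2.resize(c['img'][y0:y0+80,x0:x0+100],None,fx=6,fy=6,interpolation=cv2.INTER_CUBIC))
a=[cv2.imread(f'pics/crop_{k}.png') for k in('t_278','t_165','s_265','s_256')]
cv2.imwrite('pics/crops.png',cv2.resize(np.vstack([np.hstack(a[:2]),np.hstack(a[2:])]),(750,600)))
```

```text
top red [266.4 155.7] 76 med [784.8  41.9  55.2] zmax 59.4
top red [163.4 254.9] 105 med [514.1 306.9  55. ] zmax 58.9
top red [204.4 296.4] 84 med [409.1 196.   54.9] zmax 59.7
top blue [448.8  19.8] 32 med [ 1.2174e+03 -4.8560e+02  1.1000e+00] zmax 5.2
top blue [432.1  21.7] 35 med [1208.8 -433.8    3.4] zmax 7.4
top blue [415.1  28.5] 103 med [1191.7 -383.7    2.5] zmax 6.4
top blue [289.8 222.5] 31 med [593.6 -20.6 125.3] zmax 128.7
side red [195.6 233.3] 66 med [786.9  46.2  52.5] zmax 54.1
side red [333.3 315.7] 137 med [408.8 199.   52.6] zmax 54.2
side red [255.3 340.2] 172 med [515.3 310.1  52.6] zmax 54.5
side blue [280.8 210.9] 21 med [597.1 -16.7 122.4] zmax 123.5
housing ((632.2918701171875, 11.963096618652344), (189.1363525390625, 96.07649993896484), 88.66233825683594) 75.41639284011853
```

View pics/crops.png

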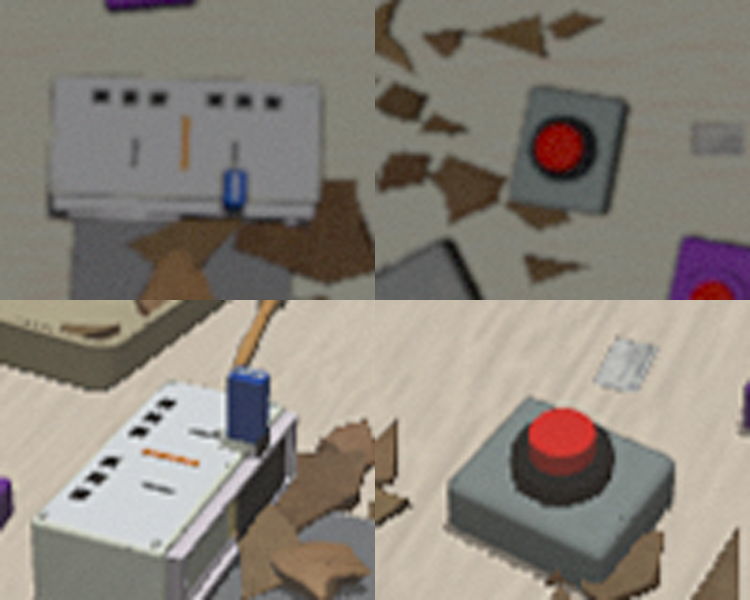

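The crops confirm it: the grey box with the red button and black collar, at top (165,256) and side (256,348), is the switch box. The look-alikes at top (266,157) and (206,296) are purple. The blue tab stands at top (290,222), level with the right (-y, shut) black line, and the orange line is at about (278,210).

Run:
```python
from h import *
import pickle
T=pickle.load(open('top0.pkl','rb'));S=pickle.load(open('side0.pkl','rb'))
for nm,c,roi in(('top',T,(240,190,320,232)),('side',S,(220,195,305,280))):
    x0,y0,x1,y1=roi
    im=c['img'][y0:y1,x0:x1]; h=cv2.cvtColor(im,cv2.COLOR_BGR2HSV);H,Sa,V=[h[...,k] for k in range(3)]
    o=(H>5)&(H<22)&(Sa>90)&(V>90); b=(H>100)&(H<130)&(Sa>80)
    n,l,s,ce=cv2.connectedComponentsWithStats(o.astype(np.uint8),connectivity=8)
    for i in range(1,n):
        if s[i,4]>4:
            v,u=np.where(l==i); q=np.array([ray(c,a+x0,bb+y0,75)[:2] for a,bb in zip(u,v)]); 
            f=cv2.fitLine(q.astype(np.float32),cv2.DIST_L2,0,.01,.01).ravel()
            print(nm,'orange',(ce[i]+[x0,y0]).round(1),s[i,4],q.mean(0).round(1),'ang',np.degrees(np.arctan2(f[1],f[0])).round(1))
    v,u=np.where(b); print(nm,'blue px',u.min()+x0,u.max()+x0,v.min()+y0,v.max()+y0,len(u))
    if nm=='top':
        w=(Sa<45)&(V>105); cn=max(cv2.findContours(w.astype(np.uint8),cv2.RETR_EXTERNAL,cv2.CHAIN_APPROX_NONE)[0],key=cv2.contourArea)
        q=np.array([ray(c,p[0][0]+x0,p[0][1]+y0,75)[:2] for p in cn]).astype(np.float32); print('rect',cv2.minAreaRect(q),cv2.boxPoints(cv2.minAreaRect(q)))
        print('blue top at125',ray(c,u.mean()+x0,v.mean()+y0,125),[ray(c,u.min()-.5+x0,216,125)[1],ray(c,u.max()+.5+x0,216,125)[1]], 'x rng',[ray(c,290,y0+v.min()-.5,125)[0],ray(c,290,y0+v.max()+.5,125)[0]])
    W=pts(c)
    z=W[y0:y1,x0:x1]; t=z[b]; t=t[~np.isnan(t[:,0])]
    k=(t[:,2]>100); print(nm,'tab depth pts',k.sum(),t[k].min(0).round(1),t[k].max(0).round(1),t[k].mean(0).round(1))
for nm,c,ctr in(('top',T,(163,255)),('side',S,(255,340))):
    h=cv2.cvtColor(c['img'],cv2.COLOR_BGR2HSV);W=pts(c)
    m=((h[...,0]<6)|(h[...,0]>172))&(h[...,1]>150)&(h[...,2]>90)
    n,l,s,ce=cv2.connectedComponentsWithStats(m.astype(np.uint8)); k=l==l[ctr[1],ctr[0]]
    print(nm,'btn',ray(c,*ce[l[ctr[1],ctr[0]]],54)); w=W[k&(W[...,2]>49)]; print(w.min(0),w.max(0),np.median(w,0))
W=pts(T); m=(W[...,2]>22)&(W[...,2]<36)&(abs(W[...,0]-514)<60)&(abs(W[...,1]-307)<60)
print('box',cv2.minAreaRect(W[m][:,:2].astype(np.float32)))
# top obstacles max height around
for lo,hi in(((500,-150),(700,150)),((700,-250),(900,250))):
    k=(W[...,0]>lo[0])&(W[...,0]<hi[0])&(W[...,1]>lo[1])&(W[...,1]<hi[1]); print(lo,np.nanmax(W[k][:,2]))
k=W[...,2]>150; print('tall',np.nanmin(W[k],0),np.nanmax(W[k],0))
```

```text
top orange [277.  209.6] 18 [635.2  10.3] ang -2.8
top blue px 287 293 217 227 50
rect ((634.542236328125, 3.6818466186523438), (106.12353515625, 208.19520568847656), 0.7393227219581604) [[ 580.14166  107.08611]
 [ 582.82806 -101.09176]
 [ 688.9428   -99.72242]
 [ 686.2564   108.45545]]
blue top at125 [594.6389201  -23.60722291 125.        ] [np.float64(-14.09113894335165), np.float64(-31.702682783363052)] x rng [np.float64(610.158001215406), np.float64(582.2912929907739)]
top tab depth pts 44 [584.6 -30.6 114.2] [606.7 -15.5 129.8] [594.3 -22.9 124.8]
side orange [281.5 200.5] 46 [ 647.1 -153. ] ang -81.3
side orange [236.1 197.5] 14 [ 762.4 -121.1] ang 12.0
side orange [296.5 249.8] 381 [533.9  50.1] ang -72.9
side orange [260.  231.5] 18 [636.1  12.7] ang -2.4
side orange [280.3 253.6] 9 [560.2  78.8] ang -84.8
side orange [280.4 264. ] 5 [546.2 114.5] ang -78.7
side orange [284.6 266.3] 17 [535.3 118.7] ang 62.5
side blue px 276 286 209 227 177
side tab depth pts 109 [587.2 -27.  100.3] [608.8  -9.8 125.2] [596.9 -15.3 114. ]
top btn [514.79142031 306.6668066   54.        ]
[500.9099285  292.37593935  49.03852501] [527.55093044 322.06525006  61.3797038 ] [514.11180777 307.09126084  54.77162174]
side btn [512.98689945 314.56729353  54.        ]
[500.74678461 293.59801246  49.33225317] [530.17275808 326.65485185  55.3871014 ] [514.82888965 311.56385615  52.48978357]
box ((513.6309814453125, 307.81884765625), (70.58029174804688, 84.5528793334961), 81.38655090332031)
(500, -150) 131.64183379001338
(700, -250) 275.7198997417677
tall [ 159.13776272 -124.52863498  150.02420894] [1113.40498755  569.22430752  508.31281866]
```

Emit:
{"api": "apply_moves", "payload": {
  "motion": [
    [[0,3,-2.6,0,1],[0,6.5,-5.7,0,2],[0,10,-8.8,0,4],[0,13.5,-11.9,0,6],[0,17,-15,0,8],[0,20.5,-18.1,0,10],[0,24,-21.2,0,11],[0,27.5,-24.3,0,11.4]]
  ],
  "squeeze": 30
}}

```text
t: 0.9
eef_pos: [420.9, 388.9, 291.9]
orientation: [0.013, 1.0, -0.0, -0.0]
ft_force: [0.1, 0.2, -0.4]
finger_gap: 32.6
```

Run:
```python
from h import *
import pickle
T=pickle.load(open('top0.pkl','rb'));S=pickle.load(open('side0.pkl','rb'))
for n,c in(('t',T),('s',S)):
    W=pts(c);h=cv2.cvtColor(c['img'],cv2.COLOR_BGR2HSV)
    r=np.hypot(W[...,0]-514.5,W[...,1]-308.5); m=(r<26)&(h[...,2]<70)&(W[...,2]>26)
    print(n,m.sum(),np.nanpercentile(W[m],[5,25,50,75,95],axis=0).round(1)[:,2])
W=pts(T);k=(W[...,2]>150)&(W[...,0]>600)&(abs(W[...,1])<220);print(np.nanmin(W[k],0),np.nanmax(W[k],0))
```

```text
t 136 [30.8 40.  42.4 44.5 46.7]
s 272 [32.9 37.7 40.  40.9 42.1]
[ 885.90853912 -124.52863498  150.02420894] [1113.40498755  219.9895135   276.1529419 ]
```

Emit:
{"api": "apply_moves", "payload": {
  "motion": [
    [[0,3.5,-3.1,0,0],[0,7,-6.2,-2,0],[0,9.5,-8.3,-5,0],[0,9.5,-8.3,-9,0],[0,9.5,-8.3,-13,0],[0,9.5,-8.3,-15,0],[0,9.5,-8.3,-15,0],[0,9.5,-8.3,-15,0]]
  ]
}}

```text
t: 1.7
eef_pos: [514.8, 307.8, 142.2]
orientation: [0.013, 1.0, -0.0, -0.0]
ft_force: [0.4, 0.2, 0.6]
finger_gap: 0.4
```

Run:
```python
from h import *
o=[]
for n,(u,v) in(('top',(165,250)),('side',(256,320))):
    c=robot.camera(n); o.append(cv2.resize(c['img'][v-50:v+50,u-65:u+65],(390,300)))
cv2.imwrite('pics/above.png',np.hstack(o)); s=robot.observe();print(s['t'],s['eef_pos'],s['finger_gap'],s['ft_force'])
```

```text
1.8 [515.76049714 308.49800063 143.89855767] 0.74557703021845 [ 0.15183324 -0.39126685  0.77787671]
```

View pics/above.png

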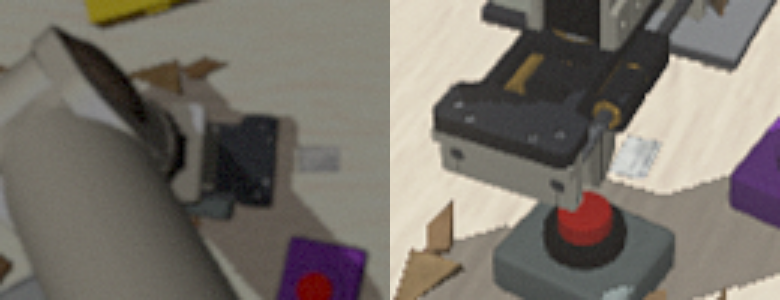

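The closed fingertips stand right over the red button (side crop around (585,195)). Next I press it.

Emit:
{"api": "apply_moves", "payload": {
  "motion": [
    [[0,0,0,-1.2,0],[0,0,0,-2,0],[0,0,0,-2.5,0],[0,0,0,-2.8,0],[0,0,0,-2.9,0],[0,0,0,-3,0],[0,0,0,-3,0]]
  ]
}}

```text
t: 2.5
eef_pos: [514.9, 307.6, 112.4]
orientation: [0.013, 1.0, -0.0, -0.0]
ft_force: [-0.9, -1.5, 4.1]
finger_gap: 0.6
```

Emit:
{"api": "apply_moves", "payload": {
  "motion": [
    [[0,0,0,-0.1,0],[0,0,0,-0.2,0],[0,0,0,-0.2,0]]
  ]
}}

```text
t: 2.8
eef_pos: [514.9, 307.6, 111.7]
orientation: [0.013, 1.0, -0.0, 0.0]
ft_force: [-4.5, -3.9, 14.1]
finger_gap: 0.4
```

Emit:
{"api": "apply_moves", "payload": {
  "motion": [
    [[0,0,0,2,0],[0,0,0,6,0],[0,0,0,10,0],[0.5,0,0,13,0],[0.5,0,0,13,0],[0.5,0,0,13,0]]
  ],
  "squeeze": 40
}}

```text
t: 3.4
eef_pos: [515.1, 307.9, 240.8]
orientation: [0.013, 1.0, 0.0, 0.001]
ft_force: [-0.1, -0.4, -0.2]
finger_gap: 19.9
```

Run:
```python
from h import *
c=robot.camera('side'); cv2.imwrite('pics/up.png',cv2.resize(c['img'][150:400,150:400],(600,600)))
W=pts(c);h=cv2.cvtColor(c['img'],cv2.COLOR_BGR2HSV)
m=((h[...,0]<6)|(h[...,0]>172))&(h[...,1]>150)&(h[...,2]>90)&(np.hypot(W[...,0]-514,W[...,1]-308)<30)
print(m.sum(),np.nanpercentile(W[m],[50,95],axis=0)[:,2], np.where(m)[0].min())
s=robot.observe();print(s['t'],s['eef_pos'],s['finger_gap'],s['ft_force'])
```

```text
247 [52.16908912 54.141877  ] 334
3.45 [514.48834267 307.36410391 239.5140412 ] 24.08260005590172 [-1.07893538  0.04883879 -0.08471717]
```

View pics/up.png

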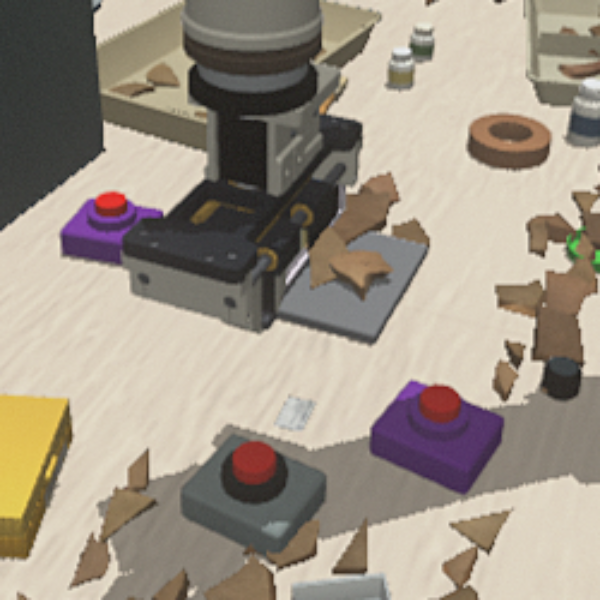

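The button at (255,460) in the crop is back up, with its top at z≈54. Next is over to the tab.

Emit:
{"api": "apply_moves", "payload": {
  "motion": [
    [[0.5,1,-4,0,0],[0.5,2,-8.2,0,0],[0.5,3.1,-12.4,0,0],[0.5,4.2,-16.6,0,0],[0.5,5.2,-20.8,0,0],[0.5,6.2,-25,0,0],[0.5,7.3,-29.2,0,0],[0.5,8.2,-33,0,0]]
  ]
}}

```text
t: 4.25
eef_pos: [596.1, -24.8, 238.1]
orientation: [0.013, 1.0, -0.0, -0.002]
ft_force: [0.2, 0.3, 0.4]
finger_gap: 46.1
```

Emit:
{"api": "apply_moves", "payload": {
  "motion": [
    [[0.5,0,0,0,0],[0.5,0,0,-2,0],[0.5,0,0,-3,0],[0.5,0,0,-3,0]]
  ]
}}

```text
t: 4.65
eef_pos: [594.7, -21.7, 207.1]
orientation: [0.012, 1.0, 0.0, -0.003]
ft_force: [-0.4, 0.1, 0.5]
finger_gap: 46.0
```

Run:
```python
from h import *
o=[]
for n,(u,v) in(('top',(285,215)),('side',(275,200))):
    c=robot.camera(n); o.append(cv2.resize(c['img'][v-50:v+50,u-65:u+65],(390,300),interpolation=cv2.INTER_CUBIC))
    if n=='side': cv2.imwrite('pics/tabs.png',cv2.resize(c['img'][130:280,180:380],(800,600),interpolation=cv2.INTER_CUBIC))
cv2.imwrite('pics/tab.png',np.hstack(o)); s=robot.observe();print(s['t'],s['eef_pos'],s['finger_gap'],s['ft_force'])
```

```text
4.75 [596.34650721 -21.62961841 209.43366455] 45.92492654513004 [-0.50706215 -0.66294564  0.55482606]
```

View pics/tabs.png

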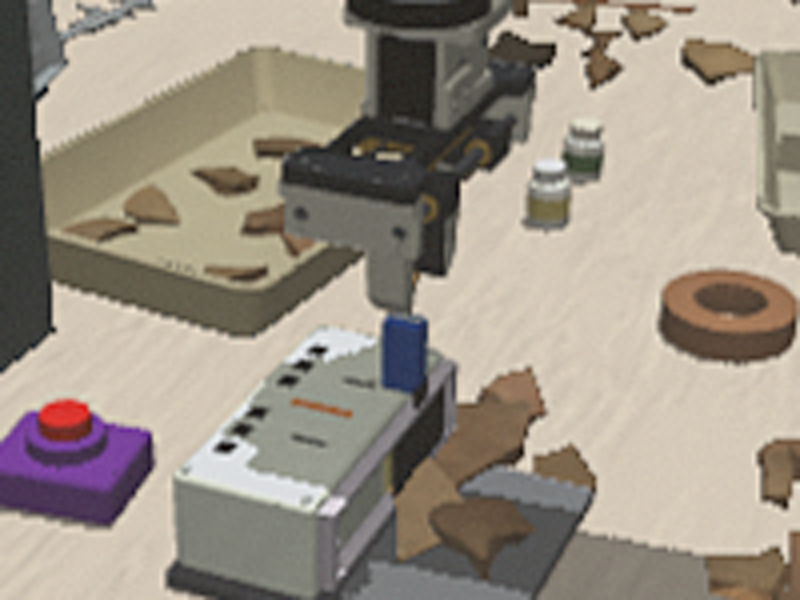

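The tab (400,350 in the crop) is under the open jaws, with the near finger on its +y side. Lowering now.

Emit:
{"api": "apply_moves", "payload": {
  "motion": [
    [[0.5,0,0,-1,0],[0.5,0,0,-2,0],[0.5,0,0,-3,0],[0.5,0,0,-4,0],[0.5,0,0,-5,0],[0.5,0,0,-5.5,0],[0.5,0,0,-5.5,0]]
  ]
}}

```text
t: 5.45
eef_pos: [596.2, -22.3, 154.0]
orientation: [0.013, 1.0, 0.0, -0.001]
ft_force: [0.8, 0.9, -0.2]
finger_gap: 45.8
```

Run:
```python
from h import *
c=robot.camera('side'); cv2.imwrite('pics/tabs2.png',cv2.resize(c['img'][150:260,220:360],(770,600),interpolation=cv2.INTER_CUBIC))
s=robot.observe();print(s['t'],s['eef_pos'],s['finger_gap'],s['ft_force'])
```

```text
5.5 [596.62826865 -22.35801202 154.69462218] 46.05989446647552 [ 0.638031   -0.09022434  0.25426432]
```

View pics/tabs2.png

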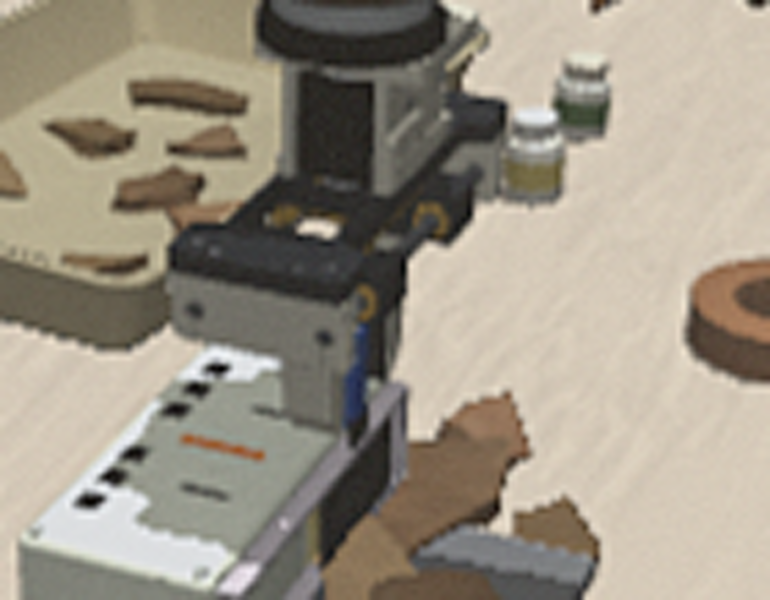

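Emit:
{"api": "apply_moves", "payload": {
  "motion": [
    [[0,0,0,0,0],[0,0,0,0,0],[0,0,0,0,0],[0,0,0,0,0],[0,0,0,0,0],[0,0,0,0,0],[0,0,0,0,0]]
  ]
}}

```text
t: 6.2
eef_pos: [597.0, -22.5, 155.5]
orientation: [0.013, 1.0, -0.0, 0.0]
ft_force: [-1.0, -1.0, 3.5]
finger_gap: 15.6
```

Emit:
{"api": "apply_moves", "payload": {
  "motion": [
    [[0,0,0.5,0,0],[0,0,1.1,0,0],[0,0,1.7,0,0],[0,0.1,2.3,0,0],[0,0.1,2.8,0,0],[0,0.1,3.2,0,0],[0,0.1,3.4,0,0],[0,0.1,3.4,0,0]]
  ]
}}

```text
t: 7.0
eef_pos: [597.8, 10.1, 155.5]
orientation: [0.013, 1.0, -0.001, -0.0]
ft_force: [-1.1, -7.6, 4.6]
finger_gap: 15.8
```

Run:
```python
from h import *
c=robot.camera('side'); cv2.imwrite('pics/half.png',cv2.resize(c['img'][150:260,220:360],(770,600),interpolation=cv2.INTER_CUBIC))
W=pts(c);h=cv2.cvtColor(c['img'],cv2.COLOR_BGR2HSV)
m=(h[...,0]>100)&(h[...,0]<130)&(h[...,1]>80)&(abs(W[...,0]-596)<40)&(abs(W[...,1])<60)
v,u=np.where(m);print('blue',m.sum(),u.mean(),v.mean(),np.nanmedian(W[m],0))
for i in range(3):
    s=robot.observe();print(s['t'],s['eef_pos'],s['finger_gap'],s['ft_force'])
```

```text
blue 38 277.5263157894737 227.1315789473684 [589.26520673  12.86088657  90.32658238]
7.05 [597.80627747   9.90360266 155.5233398 ] 15.662929608716226 [-1.11705425 -8.10805698  5.88911892]
7.05 [597.80627747   9.90360266 155.5233398 ] 15.662929608716226 [-1.11705425 -8.10805698  5.88911892]
7.05 [597.80627747   9.90360266 155.5233398 ] 15.662929608716226 [-1.11705425 -8.10805698  5.88911892]
```

View pics/half.png

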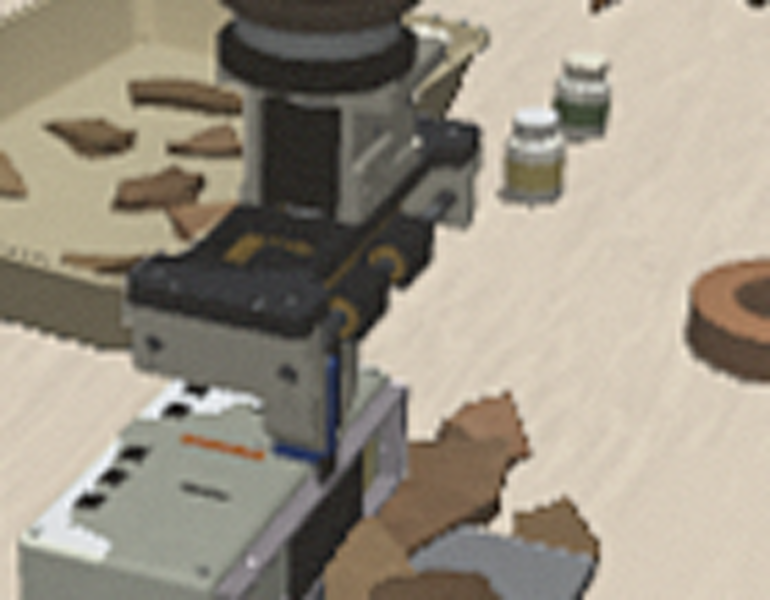

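Run:
```python
from h import *
import pickle
S=pickle.load(open('side0.pkl','rb')); c=robot.camera('side')
for nm,c in(('start',S),('now',c)):
    W=pts(c);h=cv2.cvtColor(c['img'],cv2.COLOR_BGR2HSV)
    m=(h[...,0]>100)&(h[...,0]<130)&(h[...,1]>80)&(abs(W[...,0]-596)<40)&(abs(W[...,1])<60)
    print(nm)
    for r in range(222,234):
        u=np.where(m[r])[0]
        if len(u): print(r,u.min(),u.max(),[tuple(np.round(ray(c,x,r,82),1)[:2]) for x in(u.min(),u.max())],np.nanmedian(W[r,u],0).round(1))
    h2=(h[...,0]>5)&(h[...,0]<22)&(h[...,1]>90)&(h[...,2]>90); v,u=np.where(h2[225:238,250:270]); print('orange',ray(c,u.mean()+250,v.mean()+225,75),u.min()+250,u.max()+250)
cv2.imwrite('pics/half_z.png',cv2.resize(c['img'][205:245,245:300],(770,560),interpolation=cv2.INTER_NEAREST))
```

```text
start
222 276 285 [(np.float64(614.2), np.float64(-31.2)), (np.float64(594.7), np.float64(-39.6))] [596.7 -13.3  94.7]
223 276 285 [(np.float64(612.4), np.float64(-26.8)), (np.float64(593.0), np.float64(-35.2))] [596.2 -13.5  92.8]
224 276 285 [(np.float64(610.7), np.float64(-22.5)), (np.float64(591.4), np.float64(-30.8))] [596.  -14.7  89.9]
225 276 285 [(np.float64(609.0), np.float64(-18.2)), (np.float64(589.7), np.float64(-26.5))] [595.4 -14.3  86. ]
226 276 283 [(np.float64(607.3), np.float64(-13.9)), (np.float64(592.4), np.float64(-20.4))] [597.9 -14.2  84.4]
227 280 282 [(np.float64(597.1), np.float64(-13.3)), (np.float64(592.9), np.float64(-15.2))] [594.5 -12.5  82.9]
orange [636.06417083  12.65425601  75.        ] 253 267
now
222 280 280 [(np.float64(605.5), np.float64(-35.0)), (np.float64(605.5), np.float64(-35.0))] [589.1   8.6 108.7]
223 280 280 [(np.float64(603.8), np.float64(-30.6)), (np.float64(603.8), np.float64(-30.6))] [587.7  12.3 108.4]
224 280 280 [(np.float64(602.1), np.float64(-26.2)), (np.float64(602.1), np.float64(-26.2))] [588.8   9.1 103.9]
225 280 280 [(np.
[... 341 characters left out ...]
oat64(595.4), np.float64(-9.1)), (np.float64(595.4), np.float64(-9.1))] [589.3   7.2  92.3]
229 280 280 [(np.float64(593.8), np.float64(-4.9)), (np.float64(593.8), np.float64(-4.9))] [587.3  12.3  92.9]
230 280 280 [(np.float64(592.2), np.float64(-0.8)), (np.float64(592.2), np.float64(-0.8))] [588.1  10.2  89. ]
231 270 280 [(np.float64(611.5), np.float64(12.3)), (np.float64(590.6), np.float64(3.4))] [604.1  22.   88.3]
232 270 280 [(np.float64(609.8), np.float64(16.4)), (np.float64(589.0), np.float64(7.5))] [600.7  18.   84.4]
233 272 279 [(np.float64(604.0), np.float64(18.7)), (np.float64(589.5), np.float64(12.4))] [595.5  18.6  83.9]
orange [636.06417083  12.65425601  75.        ] 253 267
```

View pics/half_z.png

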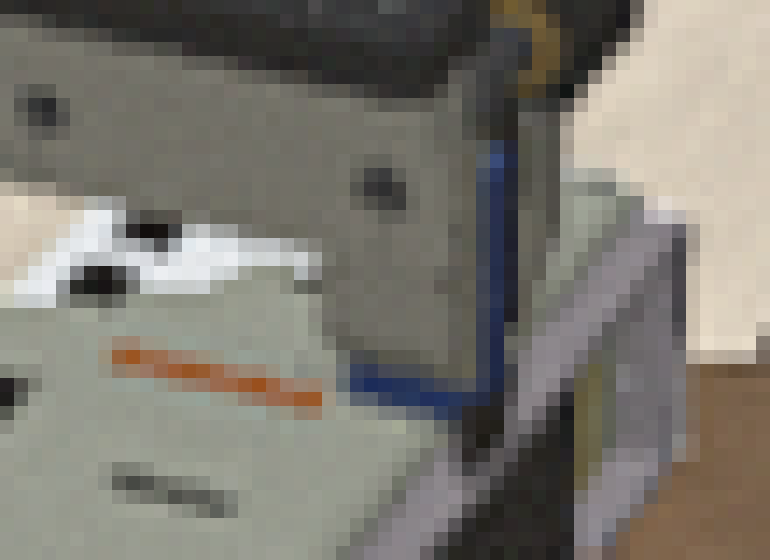

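The +y face has gone from y≈-14 to y≈18.5, so the shutter is about 32.5 mm open. The tool travel (32.4 mm) and the spring force (about 8 N) say the same. It needs 2 to 3 mm more.

Emit:
{"api": "apply_moves", "payload": {
  "motion": [
    [[0,0,0.1,0,0],[0,0,0.25,0,0],[0,0,0.25,0,0],[0,0,0.25,0,0],[0,0,0.25,0,0],[0,0,0.25,0,0],[0,0,0.25,0,0],[0,0,0.25,0,0]]
  ]
}}

```text
t: 7.9
eef_pos: [597.9, 12.1, 155.5]
orientation: [0.014, 1.0, -0.001, -0.0]
ft_force: [-1.5, -7.3, 5.8]
finger_gap: 15.3
```

Run:
```python
from h import *
c=robot.camera('side');W=pts(c);h=cv2.cvtColor(c['img'],cv2.COLOR_BGR2HSV)
m=(h[...,0]>100)&(h[...,0]<130)&(h[...,1]>80)&(abs(W[...,0]-596)<40)&(abs(W[...,1])<60)
for r in range(230,236):
    u=np.where(m[r])[0]
    if len(u)>2: print(r,u.min(),u.max(),[ray(c,x,r,82).round(1)[:2] for x in(u.min(),u.max())],np.nanmedian(W[r,u],0).round(1))
cv2.imwrite('pics/final.png',cv2.resize(c['img'][150:360,200:400],(570,600)))
s=robot.observe();print(s['t'],s['eef_pos'],s['finger_gap'],s['ft_force'])
```

```text
232 270 273 [array([609.8,  16.4]), array([603.5,  13.7])] [603.4  24.4  87.8]
233 270 276 [array([608.1,  20.4]), array([595.7,  15.1])] [599.9  20.4  83.8]
234 274 277 [array([598.2,  20.9]), array([592. ,  18.2])] [595.3  20.3  83. ]
7.95 [597.85732548  12.0323084  155.51985536] 15.458977852136599 [-1.13803623 -6.95540734  5.27749575]
```

View pics/final.png

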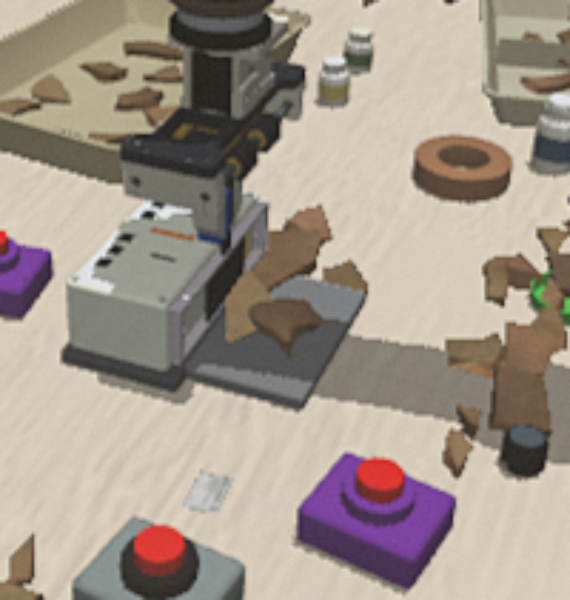

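```bash
python3 -c "
from rig import robot
print(robot.hand_in())"
```

```text
the job is handed in; nothing more can be done
None
```

I pressed the red button on the grey switch box and let it come back up, then pinched the blue tab and slid the shutter to about half open. I handed the job in at about 8 s while still holding it there; no verdict was reported.

Last checks:
- **Button:** the press bottomed out at 14 N, and 5 N is enough to press it fully down. Afterwards the side camera showed the button top back at about 54 mm.
- **Shutter:** it is about 34.4 mm open, both from the tool's travel and from the tab's +y face, which moved from y≈-14 to about 20.3 mm. That puts the tab's middle within about 1 mm of the orange line.
- **Force reading:** the wrist read about 7 N along the slide at the end, where 8.3 N is expected at half open. It read about 8 N just before the last 2 to 3 mm, so the force does not quite agree with the position. Friction could explain it.
- **Grip:** commanded to 40 N, with the fingers closed to about 15.5 mm on the 16 mm tab.
- **Sherd and tape roll:** they look unmoved in the last side picture. I judged this by eye and did not measure it.

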